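# Fetch a tinter bottle from the drawer, mix it and put it on the scales

### The arm

A 7-joint arm with a two-finger parallel gripper is mounted at the origin on the work surface. World frame = base frame: x ahead of the robot, y to its left, z up, the work surface at z = 0. Lengths are in m, angles in rad, forces in N, time in s.
With the tool pointing down it reaches from about 0.4 to 0.875 m from the base axis. Payload 19.3 kg.
Tool frame: the origin (TCP) lies at the very end of the fingers, on their centre line; the grasp point (between the pads) lies 19 mm behind it; z points along the fingers, y is the line along which they close (so a half turn about z gives the same grasp; the last joint's range is limited). The gripper opens to 85 mm and grips with 20 to 120 N. Pads are 22 mm wide; open, the fingers measure 114 mm over their backs; the gripper's body (76 mm by 85 mm) begins 54 mm behind the grasp point. The pads swing forward as they close: fully open they stand 13 mm farther back than shut.
Start: joints at [-1.323, 0.521, -0.036, 1.599, 0.021, 1.021, -0.113], TCP at [0.195, 0.594, 0.231] pointing down, gripper open.
Joint ranges: [-2.91, 2.91], [-0.3, 2.13], [-1.5, 1.42], [0.17, 2.43], [-1.26, 4.41], [0.16, 1.93], [-2.52, 2.52]. Speed limits (rad/s): [1.89, 1.89, 2.39, 2.39, 3.01, 3.01, 3.01].

### API

Orientations are given as [roll, pitch, yaw] about the fixed x, y, z axes, in that order (R = Rz(yaw) Ry(pitch) Rx(roll)).
In Python, from workcell import observe, grab_frame, job_done gives the robot as it stands.
- The arm moves only by the tool move_arm, never from a script. Its argument "plan" is a list that holds one entry, the list of rows, each a list of 7 numbers: the shift along the tool's x, y, z each as a share of 0.02 m, from -1 to 1, then the turn, a rotation vector about the tool's x, y, z each as a share of 6 degrees, from -1 to 1, then the opening, from -1 (shut) to 1 (fully open). A call has exactly 10 rows; each row shifts and turns the commanded pose from where the row before left it, along the tool's axes as they then stand; what a row does not reach is not made up. A row lasts 1/10 s, in which the tool goes at most 50 mm and 8.59 degrees, less where a joint would pass 70% of its speed; a pose out of reach is approached as far as the arm can. A call with a number of a shift or a turn outside -1 to 1 is refused whole. A call with a gripper value outside its range is refused whole. The fingers move at their own pace and stop on an object; "grip_force" is the grip in N (left out, the last holds). Time passes only in rows, so rows that do not move let the fingers close, or fill a call up. It gives the time, the measured TCP pose, the force, the opening and the grip force at its end, in the units of the state.
- observe(): the state, without advancing time (a new reading comes with each control period).
- grab_frame(name): name is "scene" or "top"; returns a dict with "color" (480x640x3 uint8, red, green, blue), "intrinsics" (3x3 intrinsics, pixels), "position" and "orientation" of the camera in the world. Camera axes: x right, y down, z forward; pixel columns grow to the right and rows downward; lengths in m; the calibration is good to about 2 mm. A picture is of the moment at which its call begins. There is no depth.
- job_done(): hands the job in; it is judged then, once.
The state is a dict: "clock": time; "qpos": joint angles; "qd": joint speeds; "joint_efforts": joint torques, N m; "position": TCP position; "tool_rot": TCP orientation; "force": force on the tool from outside, world axes, zero at the start; "moment": the same for the moment, N m; "grip_width": finger opening in m; "finger_force": force on a finger pad.
Only numpy, scipy, OpenCV 4.12 (cv2) and the standard library are available. Lean on these libraries where they do the work, as an engineer would, in place of code of your own. Each camera call takes 0.05 s, during which the arm holds its last target. There are 200 camera calls.

### The job

Move the tin that stands in front of the drawer unit out of the drawer's way and leave it standing upright elsewhere on the bench top itself (neither the drawer nor its unit may touch it), then pull the drawer fully open by its handle. Take out the bottle with the narrow cap, press it upright onto the mixer's round rubber pad until the pad is fully down, keep it down for a second, and then stand the bottle gently on the pan of the scales and let go. Knock nothing over and leave everything else where it is.

Things in the scene. Friction and masses are not known exactly. Their poses are not given: they have to be found in the camera images.
- cabinet: low grey steel drawer unit, fixed to the bench, 200 deep (x) x 280 wide (y) x 130 high. Origin: centre of its underside on the bench. Its front (drawer) face is the plane x = -100 of its own frame; the drawer slides out along its own -x. Top plate is at z = 130.
- drawer (a joint): opening of the one drawer of the unit, m: 0 shut, 0.165 fully open; it may start up to 15 mm open. Dark front panel 262 wide, 12 thick, its top edge at z = 97 (an open gap above it); floor inside at z = 24 (panel's inner face to back wall 161, side walls 254 apart and 69 high above the bench). Friction about 3 N, stays where left.
- drawer_handle (a point): middle of the drawer's handle, a round bar of 10 diameter and 120 long, parallel to the front panel (along the unit's y), axis 45 in front of the panel's face and 115 above the bench (15 below the unit's top), on two arms that slope up from the panel at the bar's ends. Moves with the drawer.
- bottle: the bottle to fetch: white round bottle, body 42 diameter and straight up to 76 high, then a narrow black cap 28 diameter, 94 high in all, about 0.12 kg. Origin: centre of its underside, z up its axis. Starts upright in the drawer, in one of three places side by side about 78 apart (other two: jar and can), axis about 45 to 75 behind the panel's inner face.
- jar: low wide jar in the drawer, 50 diameter, 50 high, origin under its centre. To be left standing in the drawer.
- can: plain metal can in the drawer, 46 diameter, 60 high, no cap, origin under its centre. To be left standing in the drawer.
- tin: plain metal paint tin, 58 diameter (rim 61 at 66 to 70 high), straight sided, 80 high in all with a raised lid of 44 diameter from 74 up, about 0.25 kg. Origin: centre of its underside. Starts standing on the bench in front of the drawer, in its way.
- mixer: grey mixer, fixed to the bench, box 130 (x) x 120 (y) x 66 high, origin under its centre; round sprung pad in the middle of its top.
- pad (a joint): travel of the mixer's pad, m: 0 up, 0.008 fully down; takes about 9 N to hold it fully down, springs back.
- pad_top (a point): centre of the upper face of the mixer's black rubber pad, 60 diameter; moves down with it.
- scales: grey bench scales, fixed, 190 (x) x 140 (y), housing 42 high, origin under its centre; round steel pan above it, 25 towards +x of its own frame from the middle.
- pan (a point): centre of the upper face of the scales' round steel pan, 116 diameter, 55 above the bench.
- tape: roll of masking tape lying flat on the bench, 90 outer diameter, 36 high, origin under its centre. Leave it.
- block: cork sanding block lying on the bench, 65 (x) x 120 (y) x 42 high, origin under its centre. Leave it.
- cup: white mixing cup on top of the drawer unit, 72 diameter at the rim, 85 high, origin under its centre. Leave it.
- padbox: cardboard box on top of the drawer unit, 70 x 100 x 50 high, origin under its centre. Leave it.
- thinner: white bottle standing on the bench towards the back, 68 diameter, 170 high, origin under its centre. Leave it.
- spatula: spatula lying on the bench towards the back, 160 long along its own x, origin under its middle. Leave it.
Mind the look-alikes: they are no part of the job. What is shaped like the tin but purple is not meant. What is shaped like the mixer but red is not meant.

How it is judged:
On the way, in this order (a step that is already met when the one before it is completed fails the run):
1. the drawer is pulled open by 140 mm or more (value of joint drawer above 0.14 m), for 0.1 s.
2. the bottle, upright and over the pad, presses the pad fully down (6.5 mm or more) and keeps it there for 0.7 s (value of joint pad above 0.0065 m and contact force between bottle and mixer above 3 N and horizontal distance between bottle and pad_top below 0.025 m and angle between bottle's own z axis and vertical below 0.2 rad), for 0.7 s.
At the end, for the whole second after the job is handed in: The bottle stands upright (within 0.1 rad) and at rest on the pan of the scales, its axis within 45 mm of the pan's centre; the tin stands upright and at rest on the bench itself; jar and can stand upright in the drawer (horizontal distance between bottle and pan below 0.045 m and z of bottle in the frame of pan between -0.006 and 0.006 m and angle between each of bottle, tin's own z axis and vertical below 0.1 rad and linear speed of each of bottle, tin below 0.03 m/s and height (world z) of tin between -0.012 and 0.012 m and angle between each of jar, can's own z axis and vertical below 0.15 rad and height (world z) of jar between 0.015 and 0.035 m and height (world z) of can between 0.015 and 0.035 m); the robot touches nothing.
It fails at once if the tin is touched by the drawer or the drawer unit (0.5 N or more) (contact force between tin and cabinet above 0.5 N).
It fails at once if the bottle or the tin is tipped by more than 0.6 rad (angle between any of bottle, tin's own z axis and vertical above 0.6 rad).
It fails at once if the jar or the can is tipped over (angle between any of jar, can's own z axis and vertical above 0.6 rad).
It fails at once if the bottle is dropped or banged on the scales (it meets them at over 0.6 m/s) (contact force between bottle and scales above 0.5 N and linear speed of bottle above 0.6 m/s).
It fails at once if tape, block, cup, box, thinner bottle or spatula is moved by more than 30 mm (distance of any of tape, block, cup, padbox, thinner, spatula from where it was at the start of the episode above 0.03 m).
It also fails if it takes over 72 s, if anything falls off the work surface, if the arm or the gripper's body presses on something with over 40 N, if the wrist force passes 120 N, or if a joint passes its speed limit or range.

## Working session

There is one attempt and no reset: what is moved stays moved. The work goes in short steps, Python scripts to look and compute and a tool call to move; the robot and the scene stay as the last step left them, time stands still between calls to the robot, and variables do not carry over. Pictures are saved under pics/ and viewed, at most 10 in all, crops included, and the job is handed in when it is done.

Besides the shell and the picture viewer there is one more tool, called after ">>>" by a JSON object that holds its "fn" and its "kwargs", one argument or row to a line. move_arm: Moves the arm, as the interface text tells. Shift numbers are shares of 0.02 m and turn numbers shares of 6 degrees, none past 1 either way. Its arguments: {"type":"object","properties":{"plan":{"type":"array"},"grip_force":{"type":"number"}},"required":["plan"]}

```bash
mkdir -p pics
cat > h.py <<'E'
import numpy as np,cv2,json
from workcell import observe,grab_frame,job_done
from scipy.spatial.transform import Rotation as R
def snap(n,f):
    d=grab_frame(n);cv2.imwrite(f'pics/{f}.png',d['color'][:,:,::-1])
    np.savez(f'pics/{f}.npz',**{k:np.array(v) for k,v in d.items()});return d
def rot(d):
    o=np.array(d['orientation'])
    return o if o.shape==(3,3) else (R.from_euler('xyz',o).as_matrix() if o.size==3 else None)
def load(f): return dict(np.load(f'pics/{f}.npz'))
def px2w(d,u,v,z):
    r=rot(d)@np.linalg.inv(d['intrinsics'])@np.array([u,v,1.]);p=np.array(d['position'])
    return p+r*(z-p[2])/r[2]
def w2px(d,P):
    c=d['intrinsics']@(rot(d).T@(np.array(P)-d['position']));return c[:2]/c[2]
E
python3 - <<'E'
from h import *
for n in('scene','top'):
    d=snap(n,n+'0');print(d['position'],d['orientation'],d['intrinsics'])
print(observe())
E
```

```text
[ 1.20325905 -0.50024333  1.01037695] [-2.40292141 -0.02033524  0.96232437] [[469.14937478   0.         318.87167392]
 [  0.         469.14937478 243.12383612]
 [  0.           0.           1.        ]]
[ 0.44427022 -0.01475198  1.29898482] [-3.06139304 -0.00546586 -1.56959269] [[435.33916681   0.         321.80649377]
 [  0.         435.33916681 241.71276373]
 [  0.           0.           1.        ]]
{'clock': 0.1, 'qpos': array([-1.32317677,  0.52191811, -0.03631785,  1.59993885,  0.02120314,
        1.0210772 , -0.11276047]), 'qd': array([ 0.00085747, -0.00206251, -0.00049127, -0.00065406, -0.00021152,
        0.00014143, -0.00100119]), 'joint_efforts': array([ 3.39711311e-03, -9.28483343e+01,  1.98344707e+00, -3.70533085e+01,
        1.81019231e-02,  5.16268614e-03,  2.34617130e-05]), 'position': array([0.19525746, 0.59341486, 0.23081036]), 'tool_rot': array([-3.14063897e+00,  7.30635297e-05,  2.82379480e+00]), 'force': array([ 0.72439854,  0.63025108, -0.63246213]), 'moment': array([0.05036498, 0.00581669, 0.04437192]), 'finger_force': 0.0, 'grip_width': 0.08526761493087921}
```

View pics/top0.png

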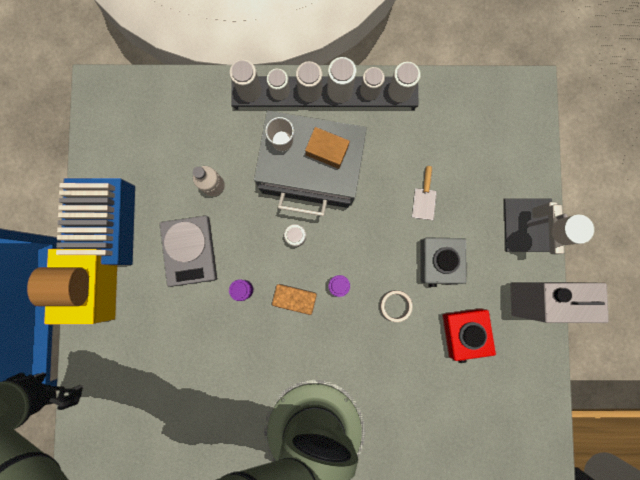

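View pics/scene0.png

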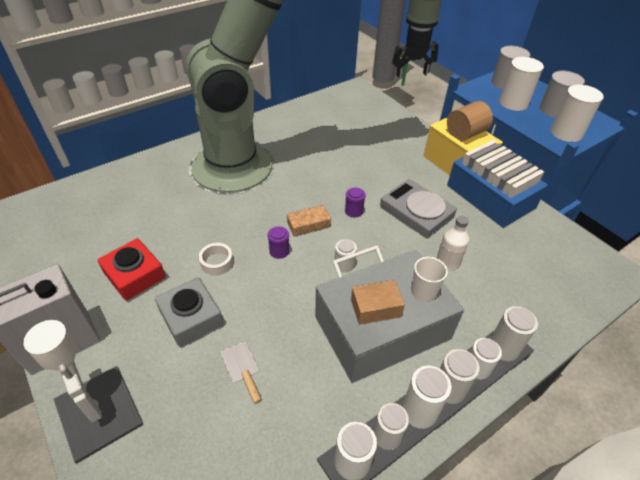

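The top view shows three tin-shaped objects. Those at (240,290) and (339,286) are purple look-alikes; the plain metal one at (294,235), in front of the handle at (302,208), is the tin. The grey mixer is at (445,260) and the red look-alike at (470,335). The scales are at (187,250), with the pan at about (184,242). I'll confirm in an enlarged crop.

Run:
```python
import cv2
a=cv2.imread('pics/top0.png')[110:310,155:475]
cv2.imwrite('pics/c1.png',cv2.resize(a,(800,500),interpolation=cv2.INTER_CUBIC))
```

```text
(no output)
```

View pics/c1.png

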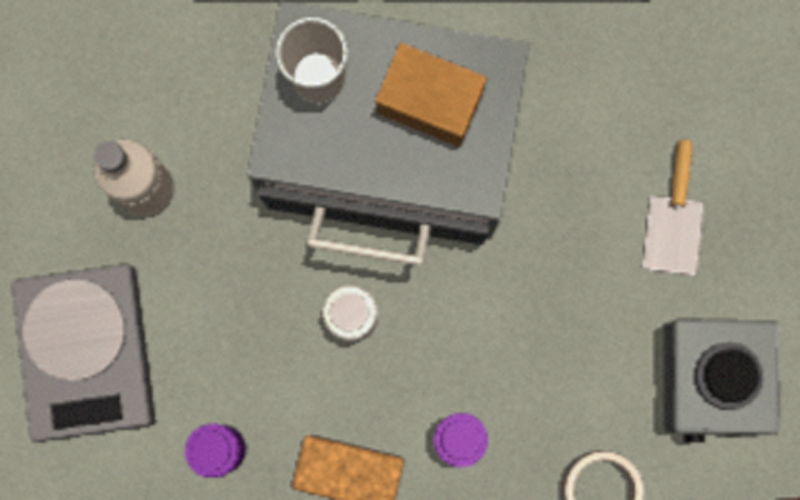

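The crop confirms the plain metal tin (crop 349,312 → image 294.6,234.8). The handle bar runs from crop (312,242) to (419,261), the pan is at (73,329), and the black pad of the grey mixer is at (730,375).

Run:
```python
from h import *
d=load('top0');s=load('scene0')
W=lambda u,v,z:px2w(d,155+(u+.5)/2.5-.5,110+(v+.5)/2.5-.5,z)
for n,u,v,z in [('tin',349,313,.08),('hL',312,242,.115),('hR',419,261,.115),('cFL',249,176,.13),('cFR',497,219,.13),('cBL',278,3,.13),('cBR',528,43,.13),('pan',73,329,.055),('pad',730,375,.075),('tape',603,492,.036),('purpR',461,438,.08),('purpL',213,450,.08),('blk',(348),475,.042),('thin',110,155,.17),('mx',668,320,.066),('mx2',777,320,.066),('mx3',777,434,.066)]:
    p=W(u,v,z);print(n,p.round(3),'scene px',w2px(s,p).round(0))
hL,hR=W(312,242,.115),W(419,261,.115);e=(hL-hR);print('len',np.linalg.norm(e),'y-dir deg',np.degrees(np.arctan2(e[1],e[0]))-90)
for a,b in[((249,176),(497,219)),((278,3),(528,43))]:
    e=W(*a,.13)-W(*b,.13);print(np.linalg.norm(e),np.degrees(np.arctan2(e[1],e[0]))-90)
```

```text
tin [0.561 0.056 0.08 ] scene px [345. 244.]
hL [0.636 0.095 0.115] scene px [376. 247.]
hR [ 0.615 -0.022  0.115] scene px [334. 261.]
cFL [0.706 0.163 0.13 ] scene px [415. 249.]
cFR [ 0.659 -0.107  0.13 ] scene px [316. 284.]
cBL [0.9   0.134 0.13 ] scene px [463. 307.]
cBR [ 0.856 -0.142  0.13 ] scene px [356. 354.]
pan [0.545 0.373 0.055] scene px [426. 203.]
pad [ 0.492 -0.373  0.075] scene px [185. 302.]
tape [ 0.359 -0.235  0.036] scene px [215. 253.]
purpR [ 0.422 -0.07   0.08 ] scene px [278. 232.]
purpL [0.408 0.206 0.08 ] scene px [354. 192.]
blk [0.379 0.058 0.042] scene px [308. 214.]
thin [0.719 0.303 0.17 ] scene px [461. 219.]
mx [ 0.555 -0.306  0.066] scene px [223. 309.]
mx2 [ 0.556 -0.431  0.066] scene px [174. 334.]
mx3 [ 0.426 -0.427  0.066] scene px [154. 295.]
len 0.11933334716240984 y-dir deg -10.038670229604406
0.2739944514893934 -9.828671395554181
0.27925629560411996 -9.143804985831949
```

>>> {"fn": "move_arm", "kwargs": {
  "plan": [
    [[0,0,0,0,0,-0.7,1],[0,0,0,0,0,-0.7,1],[-0.94,-0.97,0,0,0,0,1],[-0.94,-0.97,0,0,0,0,1],[-0.94,-0.97,0,0,0,0,1],[-0.94,-0.97,0,0,0,0,1],[-0.94,-0.97,0,0,0,0,1],[-0.94,-0.97,0,0,0,0,1],[-0.94,-0.97,0,0,0,0,1],[-0.94,-0.97,0,0,0,0,1]]
  ],
  "grip_force": 40
}}

```text
clock: 1.1
position: [0.3175, 0.414, 0.2311]
tool_rot: [-3.141, -0.0, 2.97]
force: [0.5, -0.8, -0.1]
grip_width: 0.0854
finger_force: 0.0
```

```bash
cat > go.py <<'E'
import sys
from h import *
# target x y z yaw_deg -> tool-axis shift shares (after turning) and turn shares
x,y,z,yd=map(float,sys.argv[1:5]);o=observe();p=np.array(o['position'])
Rt=R.from_euler('xyz',[np.pi,0,np.radians(yd)]);Rc=R.from_euler('xyz',o['tool_rot'])
print('turn',(np.degrees((Rc.inv()*Rt).as_rotvec())/6).round(2),'shift after turn',(Rt.inv().apply(np.array([x,y,z])-p)/.02).round(2))
print('t',round(o['clock'],2),'pos',p.round(4),'rpy',np.degrees(o['tool_rot']).round(1),'q',o['qpos'].round(2),'w',round(o['grip_width'],4),'F',o['force'].round(1))
E
python3 go.py 0.561 0.056 0.20 170.2
```

```text
turn [-0. -0. -0.] shift after turn [-15.04 -15.57   1.56]
t 1.1 pos [0.3175 0.414  0.2311] rpy [-180.    -0.   170.2] q [-1.    0.36 -0.04  1.87  0.02  0.91  0.35] w 0.0854 F [ 0.5 -0.8 -0.1]
```

>>> {"fn": "move_arm", "kwargs": {
  "plan": [
    [[-0.94,-0.97,0,0,0,0,1],[-0.94,-0.97,0,0,0,0,1],[-0.94,-0.97,0,0,0,0,1],[-0.94,-0.97,0,0,0,0,1],[-0.94,-0.97,0,0,0,0,1],[-0.94,-0.97,0,0,0,0,1],[-0.94,-0.97,0,0,0,0,1],[-0.94,-0.97,0,0,0,0,1],[-0.94,-0.97,0,0,0,0,1],[-0.94,-0.97,0,0,0,0,1]]
  ]
}}

```text
clock: 2.1
position: [0.4696, 0.1909, 0.2312]
tool_rot: [-3.141, -0.0, 2.97]
force: [-0.1, 0.4, -0.4]
grip_width: 0.0854
finger_force: 0.0
```

>>> {"fn": "move_arm", "kwargs": {
  "plan": [
    [[-0.94,-0.97,0,0,0,0,1],[-0.94,-0.97,0,0,0,0,1],[-0.94,-0.97,0,0,0,0,1],[-0.94,-0.97,0,0,0,0,1],[-0.94,-0.97,0,0,0,0,1],[-0.94,-0.97,0,0,0,0,1],[0,0,1,0,0,0,1],[0,0,1,0,0,0,1],[0,0,1,0,0,0,1],[0,0,1,0,0,0,1]]
  ]
}}

```text
clock: 3.1
position: [0.5604, 0.0579, 0.1503]
tool_rot: [-3.141, -0.0, 2.97]
force: [0.4, 0.3, -0.2]
grip_width: 0.0852
finger_force: 0.0
```

```bash
python3 go.py 0.561 0.056 0.036 170.2
```

```text
turn [-0. -0. -0.] shift after turn [-0.05 -0.09  5.72]
t 3.1 pos [0.5604 0.0579 0.1503] rpy [-180.    -0.   170.2] q [-0.28  0.53  0.09  1.84 -0.07  0.77  1.25] w 0.0852 F [ 0.4  0.3 -0.2]
```

>>> {"fn": "move_arm", "kwargs": {
  "plan": [
    [[-0.05,-0.08,0.95,0,0,0,1],[0,0,0.95,0,0,0,1],[0,0,0.95,0,0,0,1],[0,0,0.95,0,0,0,1],[0,0,0.95,0,0,0,1],[0,0,0.95,0,0,0,1],[0,0,0,0,0,0,0.4],[0,0,0,0,0,0,0.1],[0,0,0,0,0,0,-0.2],[0,0,0,0,0,0,-0.5]]
  ]
}}

```text
clock: 4.1
position: [0.5617, 0.0564, 0.0381]
tool_rot: [3.141, 0.001, 2.97]
force: [0.2, -0.2, -3.3]
grip_width: 0.0572
finger_force: 43.0
```

>>> {"fn": "move_arm", "kwargs": {
  "plan": [
    [[0,0,0,0,0,0,-1],[0,0,0,0,0,0,-1],[0,0,0,0,0,0,-1],[0,0,0,0,0,0,-1],[0,0,-0.2,0,0,0,-1],[0,0,-0.4,0,0,0,-1],[0,0,-0.5,0,0,0,-1],[0,0,-0.5,0,0,0,-1],[0,0,0,0,0,0,-1],[0,0,0,0,0,0,-1]]
  ]
}}

```text
clock: 5.1
position: [0.5614, 0.0564, 0.0697]
tool_rot: [3.141, 0.001, 2.97]
force: [-1.2, 0.7, -2.4]
grip_width: 0.0572
finger_force: 43.2
```

```bash
python3 go.py 0.52 -0.20 0.07 170.2
```

```text
turn [ 0.    0.01 -0.  ] shift after turn [ -0.14 -12.98  -0.02]
t 5.1 pos [0.5614 0.0564 0.0697] rpy [180.    0.  170.2] q [-0.26  0.65  0.07  1.89 -0.08  0.61  1.27] w 0.0572 F [-1.2  0.7 -2.4]
```

>>> {"fn": "move_arm", "kwargs": {
  "plan": [
    [[0,-0.5,0,0,0,0,-1],[0,-0.9,0,0,0,0,-1],[0,-1,0,0,0,0,-1],[0,-1,0,0,0,0,-1],[0,-1,0,0,0,0,-1],[0,-1,0,0,0,0,-1],[0,-1,0,0,0,0,-1],[0,-1,0,0,0,0,-1],[0,-1,0,0,0,0,-1],[0,-1,0,0,0,0,-1]]
  ]
}}

```text
clock: 6.1
position: [0.5284, -0.1305, 0.0689]
tool_rot: [-3.141, -0.001, 2.97]
force: [0.4, 0.1, -3.3]
grip_width: 0.0573
finger_force: 43.3
```

>>> {"fn": "move_arm", "kwargs": {
  "plan": [
    [[0,-1,0,0,0,0,-1],[0,-1,0,0,0,0,-1],[0,-0.9,0,0,0,0,-1],[0,-0.5,0,0,0,0,-1],[0,-0.2,0,0,0,0,-1],[0,0,0.4,0,0,0,-1],[0,0,0.4,0,0,0,-1],[0,0,0.4,0,0,0,-1],[0,0,0.2,0,0,0,-1],[0,0,0.1,0,0,0,-1]]
  ]
}}

```text
clock: 7.1
position: [0.5168, -0.1995, 0.0386]
tool_rot: [3.141, -0.001, 2.971]
force: [-0.8, 0.5, -2.5]
grip_width: 0.057
finger_force: 43.3
```

```bash
python3 go.py 0.52 -0.20 0.0381 170.2
```

```text
turn [ 0.   -0.01  0.  ] shift after turn [-0.16  0.    0.02]
t 7.1 pos [ 0.5168 -0.1995  0.0386] rpy [180.   -0.  170.2] q [ 0.24  0.69  0.03  1.92 -0.04  0.53  1.7 ] w 0.057 F [-0.8  0.5 -2.5]
```

>>> {"fn": "move_arm", "kwargs": {
  "plan": [
    [[0,0,0.03,0,0,0,-1],[0,0,0,0,0,0,-0.2],[0,0,0,0,0,0,0.2],[0,0,0,0,0,0,0.6],[0,0,0,0,0,0,1],[0,0,0,0,0,0,1],[0,0,-0.5,0,0,0,1],[0,0,-1,0,0,0,1],[0,0,-1,0,0,0,1],[0,0,-1,0,0,0,1]]
  ]
}}

```text
clock: 8.1
position: [0.517, -0.2, 0.1102]
tool_rot: [-3.142, 0.0, 2.97]
force: [-0.0, 0.7, -0.5]
grip_width: 0.0855
finger_force: 0.0
```

>>> {"fn": "move_arm", "kwargs": {
  "plan": [
    [[0,0,-1,0,0,0,1],[0,0,-1,0,0,0,1],[0,0,-1,0,0,0.5,0.5],[0,0,-1,0,0,1,0],[0,0,0,0,0,1,0],[0,0,0,0,0,1,0],[0,0,0,0,0,1,0],[0,0,0,0,0,1,0],[0,0,0,0,0,1,0],[0,0,0,0,0,1,0]]
  ]
}}

```text
clock: 9.1
position: [0.517, -0.1999, 0.1895]
tool_rot: [3.141, 0.0, 2.181]
force: [-0.1, 0.3, -0.5]
grip_width: 0.0428
finger_force: 0.0
```

>>> {"fn": "move_arm", "kwargs": {
  "plan": [
    [[0,0,0,0,0,1,0],[0,0,0,0,0,1,0],[0,0,0,0,0,1,0],[0,0,0,0,0,1,0],[0,0,0,0,0,1,0],[0,0,0,0,0,1,0],[0,0,0,0,0,1,0],[0,0,0,0,0,0.5,0],[0,0,0,0,0,0,0],[0,0,0,0,0,0,0]]
  ]
}}

```text
clock: 10.1
position: [0.517, -0.1998, 0.1892]
tool_rot: [3.141, -0.0, 1.402]
force: [-0.2, -0.7, 0.2]
grip_width: 0.0428
finger_force: 0.0
```

```bash
python3 go.py 0.6255 0.0365 0.098 80.2
python3 - <<'E'
from h import *
d=snap('top','t1');a=d['color'][130:330,240:500,::-1];cv2.imwrite('pics/c2.png',cv2.resize(a,(780,600),interpolation=cv2.INTER_CUBIC))
E
```

```text
turn [ 0.   -0.    0.02] shift after turn [12.56  3.33  4.56]
t 10.1 pos [ 0.517  -0.1998  0.1892] rpy [180.   -0.   80.3] q [-0.08  0.5   0.47  1.85 -0.29  0.86  0.37] w 0.0428 F [-0.2 -0.7  0.2]
```

View pics/c2.png

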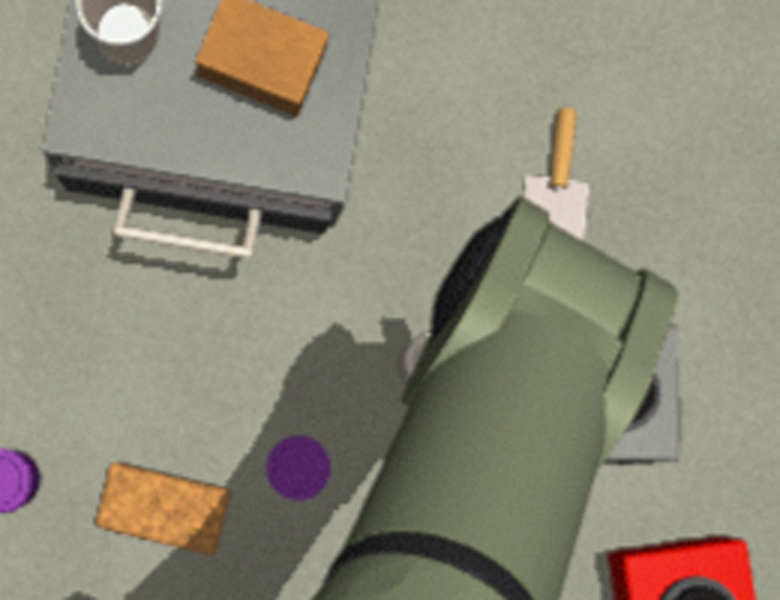

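The tin's edge shows at crop (412,355), clear of the drawer. The handle bar runs from crop (118,232) to (250,252), unobstructed.

>>> {"fn": "move_arm", "kwargs": {
  "plan": [
    [[0.97,0.26,0,0,0,0,0],[0.97,0.26,0,0,0,0,0],[0.97,0.26,0,0,0,0,0],[0.97,0.26,0,0,0,0,0],[0.97,0.26,0,0,0,0,0],[0.97,0.26,0,0,0,0,0],[0.97,0.26,0,0,0,0,0],[0.97,0.26,0,0,0,0,0],[0.97,0.26,0,0,0,0,0],[0.97,0.26,0,0,0,0,0]]
  ]
}}

```text
clock: 11.15
position: [0.6016, -0.0169, 0.1889]
tool_rot: [3.142, -0.0, 1.401]
force: [0.5, 0.7, 1.2]
grip_width: 0.0426
finger_force: 0.0
```

>>> {"fn": "move_arm", "kwargs": {
  "plan": [
    [[0.97,0.26,0,0,0,0,0],[0.97,0.26,0,0,0,0,0],[0.92,0.2,0,0,0,0,0],[0,0,0.8,0,0,0,0],[0,0,0.8,0,0,0,0],[0,0,0.6,0,0,0,0],[0,0,0,0,0,0,0],[0,0,0,0,0,0,0],[0,0,0,0,0,0,0],[0,0,0,0,0,0,0]]
  ]
}}

```text
clock: 12.15
position: [0.6256, 0.0363, 0.1454]
tool_rot: [3.141, -0.0, 1.399]
force: [-0.1, -0.4, -0.2]
grip_width: 0.043
finger_force: 0.0
```

```bash
python3 go.py 0.6255 0.0365 0.098 80.2
```

```text
turn [ 0.01 -0.   -0.  ] shift after turn [ 0.01 -0.01  2.37]
t 12.15 pos [0.6256 0.0363 0.1454] rpy [179.9  -0.   80.2] q [-0.43  0.66  0.43  1.69 -0.34  0.86 -0.03] w 0.043 F [-0.1 -0.4 -0.2]
```

>>> {"fn": "move_arm", "kwargs": {
  "plan": [
    [[0,0,0.6,0,0,0,0],[0,0,0.6,0,0,0,0],[0,0,0.6,0,0,0,0],[0,0,0.57,0,0,0,0],[0,0,0,0,0,0,-0.4],[0,0,0,0,0,0,-0.8],[0,0,0,0,0,0,-1],[0,0,0,0,0,0,-1],[0,0,0,0,0,0,-1],[0,0,0,0,0,0,-1]]
  ]
}}

```text
clock: 13.15
position: [0.6254, 0.0362, 0.0975]
tool_rot: [3.141, 0.0, 1.4]
force: [2.7, -1.0, -4.8]
grip_width: 0.0085
finger_force: 38.9
```

```bash
python3 go.py 0.463 0.065 0.098 80.2
```

```text
turn [ 0.  0. -0.] shift after turn [ 0.04 -8.24 -0.03]
t 13.15 pos [0.6254 0.0362 0.0975] rpy [180.    0.   80.2] q [-0.41  0.73  0.4   1.72 -0.37  0.77 -0.01] w 0.0085 F [ 2.7 -1.  -4.8]
```

>>> {"fn": "move_arm", "kwargs": {
  "plan": [
    [[0,-0.4,0,0,0,0,-1],[0,-0.7,0,0,0,0,-1],[0,-0.8,0,0,0,0,-1],[0,-0.8,0,0,0,0,-1],[0,-0.8,0,0,0,0,-1],[0,-0.8,0,0,0,0,-1],[0,-0.8,0,0,0,0,-1],[0,-0.8,0,0,0,0,-1],[0,-0.8,0,0,0,0,-1],[0,-0.6,0,0,0,0,-1]]
  ]
}}

```text
clock: 14.15
position: [0.4804, 0.0609, 0.0974]
tool_rot: [3.142, 0.0, 1.399]
force: [2.8, -5.1, -7.8]
grip_width: 0.0082
finger_force: 39.3
```

>>> {"fn": "move_arm", "kwargs": {
  "plan": [
    [[0,-0.2,0,0,0,0,-1],[0,-0.2,0,0,0,0,-1],[0,-0.1,0,0,0,0,-1],[0,-0.1,0,0,0,0,-1],[0,0,0,0,0,0,-1],[0,0,0,0,0,0,-1],[0,0,0,0,0,0,-1],[0,0,0,0,0,0,-1],[0,0,0,0,0,0,-1],[0,0,0,0,0,0,-1]]
  ]
}}

```text
clock: 15.15
position: [0.4757, 0.0617, 0.0979]
tool_rot: [3.129, 0.0, 1.398]
force: [41.7, -14.7, -45.1]
grip_width: 0.0082
finger_force: 38.6
```

```bash
python3 go.py 0.463 0.065 0.098 80.2
```

```text
turn [ 0.12  0.   -0.02] shift after turn [ 0.05 -0.65 -0.  ]
t 15.15 pos [0.4757 0.0617 0.0979] rpy [179.3   0.   80.1] q [-0.55  0.54  0.4   2.11 -0.38  0.55 -0.06] w 0.0082 F [ 41.7 -14.7 -45.1]
```

>>> {"fn": "move_arm", "kwargs": {
  "plan": [
    [[0,0.2,0,0,0,0,-1],[0,0.2,0,0,0,0,-1],[0,0,0,0,0,0,-1],[0,0,0,0,0,0,-0.6],[0,0,0,0,0,0,-0.3],[0,0,0,0,0,0,0],[0,0,0,0,0,0,0],[0,0,-0.7,0,0,0,0],[0,0,-1,0,0,0,0],[0,0,-1,0,0,0,0]]
  ]
}}

```text
clock: 16.15
position: [0.4772, 0.0618, 0.1519]
tool_rot: [-3.141, 0.0, 1.399]
force: [-0.1, -0.0, 0.3]
grip_width: 0.0424
finger_force: 0.0
```

>>> {"fn": "move_arm", "kwargs": {
  "plan": [
    [[0,0,-1,0,0,0,0],[0,0,-1,0,0,0,0],[-1,0,-1,0,0,0,0],[-1,0,-1,0,0,0,0],[-1,0,0,0,0,0,0],[-1,0,0,0,0,0,0],[-1,0,0,0,0,0,0],[-1,0,0,0,0,0,0],[-1,0,0,0,0,0,0],[-1,0,0,0,0,0,0]]
  ]
}}

```text
clock: 17.15
position: [0.4499, -0.0965, 0.2314]
tool_rot: [3.142, -0.0, 1.4]
force: [0.7, -0.1, -1.6]
grip_width: 0.0426
finger_force: 0.0
```

>>> {"fn": "move_arm", "kwargs": {
  "plan": [
    [[-1,0,0,0,0,0,0],[-1,0,0,0,0,0,0],[-1,0,0,0,0,0,0],[-1,0,0,0,0,0,0],[-1,0,0,0,0,0,0],[-1,0,0,0,0,0,0],[0,0,0,0,0,0,0],[0,0,0,0,0,0,0],[0,0,0,0,0,0,0],[0,0,0,0,0,0,0]]
  ]
}}

```text
clock: 18.15
position: [0.4299, -0.2133, 0.2313]
tool_rot: [-3.142, -0.0, 1.401]
force: [-0.1, 0.4, 0.0]
grip_width: 0.0427
finger_force: 0.0
```

Run:
```python
from h import *
d=snap('top','t2');a=d['color'][150:310,220:420,::-1];cv2.imwrite('pics/c3.png',cv2.resize(a,(750,600),interpolation=cv2.INTER_CUBIC))
```

```text
(no output)
```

View pics/c3.png

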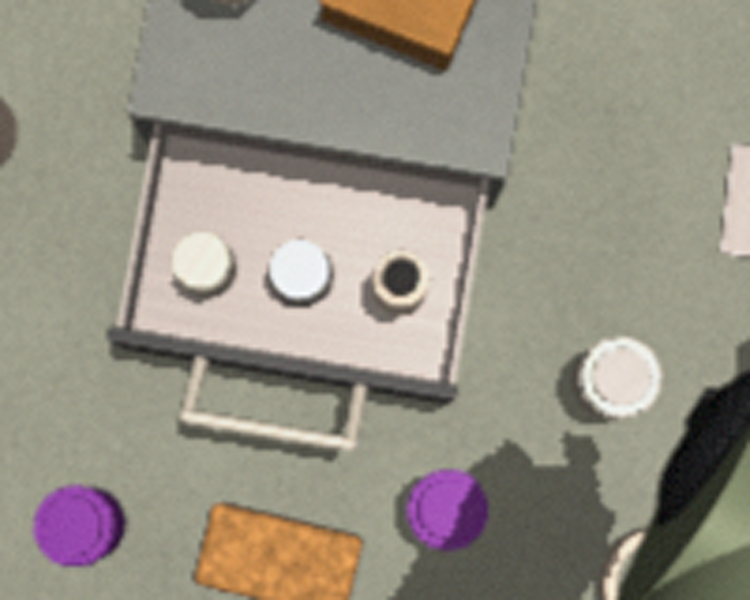

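The drawer is fully open. Left to right it holds the jar at crop (203,262), the can at (300,270) and the bottle with the narrow black cap at (402,277). The tin stands upright at (620,377).

```bash
python3 - <<'E'
from h import *
d=load('t2')
W=lambda u,v,z:px2w(d,220+(u+.5)/3.75-.5,150+(v+.5)/3.75-.5,z).round(4)
print('cap',W(402,277,.118),'shoulder',W(400,281,.100),'can',W(300,270,.084),'jar',W(203,262,.074),'tin',W(621,376,.08),'h',W(187,418,.115),W(348,442,.115))
E
python3 go.py 0.6 -0.03 0.20 170.2
```

```text
cap [ 0.5891 -0.0348  0.118 ] shoulder [ 0.5883 -0.0336  0.1   ] can [0.5984 0.0411 0.084 ] jar [0.6056 0.1148 0.074 ] tin [ 0.5195 -0.1994  0.08  ] h [0.4864 0.1209 0.115 ] [0.4692 0.0043 0.115 ]
turn [  0.    -0.   -14.99] shift after turn [-6.82 10.48  1.56]
t 18.2 pos [ 0.4299 -0.2134  0.2313] rpy [-180.    -0.    80.3] q [-0.14  0.34  0.61  1.99 -0.25  0.88  0.43] w 0.043 F [ 1.1 -0.1  0. ]
```

```bash
python3 go.py 0.589 -0.034 0.069 80.2
```

```text
turn [-0.   -0.    0.01] shift after turn [10.19  6.31  8.11]
t 18.2 pos [ 0.4299 -0.2134  0.2313] rpy [-180.    -0.    80.3] q [-0.14  0.34  0.61  1.99 -0.25  0.88  0.43] w 0.043 F [ 1.1 -0.1  0. ]
```

>>> {"fn": "move_arm", "kwargs": {
  "plan": [
    [[0.5,0.33,0,0,0,0,0.5],[0.97,0.6,0,0,0,0,0.5],[0.97,0.6,0,0,0,0,0.5],[0.97,0.6,0,0,0,0,0.5],[0.97,0.6,0,0,0,0,0.5],[0.97,0.6,0,0,0,0,0.5],[0.97,0.6,0,0,0,0,0.5],[0.97,0.6,0,0,0,0,0.5],[0.97,0.6,0,0,0,0,0.5],[0.97,0.6,0,0,0,0,0.5]]
  ]
}}

```text
clock: 19.2
position: [0.575, -0.0496, 0.2311]
tool_rot: [-3.141, -0.0, 1.401]
force: [1.6, 0.1, -0.6]
grip_width: 0.0639
finger_force: 0.0
```

>>> {"fn": "move_arm", "kwargs": {
  "plan": [
    [[0.96,0.58,0,0,0,0,0.5],[0,0,0.6,0,0,0,0.5],[0,0,1,0,0,0,0.5],[0,0,1,0,0,0,0.5],[0,0,0.7,0,0,0,0.5],[0,0,0.5,0,0,0,0.5],[0,0,0,0,0,0,0.5],[0,0,0,0,0,0,0.5],[0,0,0,0,0,0,0.5],[0,0,0,0,0,0,0.5]]
  ]
}}

```text
clock: 20.2
position: [0.5891, -0.0347, 0.156]
tool_rot: [3.141, -0.0, 1.4]
force: [0.5, 0.1, 0.6]
grip_width: 0.0641
finger_force: 0.0
```

```bash
python3 go.py 0.589 -0.034 0.069 80.2
```

```text
turn [ 0.01 -0.   -0.  ] shift after turn [ 0.03 -0.01  4.35]
t 20.2 pos [ 0.5891 -0.0347  0.156 ] rpy [179.9  -0.   80.2] q [-0.38  0.61  0.49  1.78 -0.37  0.84  0.12] w 0.0641 F [0.5 0.1 0.6]
```

>>> {"fn": "move_arm", "kwargs": {
  "plan": [
    [[0,0,0.9,0,0,0,0.5],[0,0,0.9,0,0,0,0.5],[0,0,0.9,0,0,0,0.5],[0,0,0.9,0,0,0,0.5],[0,0,0.7,0,0,0,0.5],[0,0,0,0,0,0,0.2],[0,0,0,0,0,0,0],[0,0,0,0,0,0,-0.2],[0,0,0,0,0,0,-0.5],[0,0,0,0,0,0,-1]]
  ],
  "grip_force": 60
}}

```text
clock: 21.2
position: [0.5893, -0.0348, 0.07]
tool_rot: [3.14, -0.0, 1.4]
force: [0.1, -0.6, 6.3]
grip_width: 0.0402
finger_force: 61.2
```

>>> {"fn": "move_arm", "kwargs": {
  "plan": [
    [[0,0,0,0,0,0,-1],[0,0,0,0,0,0,-1],[0,0,-0.3,0,0,0,-1],[0,0,-0.7,0,0,0,-1],[0,0,-1,0,0,0,-1],[0,0,-1,0,0,0,-1],[0,0,-1,0,0,0,-1],[0,0,-1,0,0,0,-1],[0,0,-1,0,0,0,-1],[0,0,-1,0,0,0,-1]]
  ]
}}

```text
clock: 22.2
position: [0.5886, -0.0348, 0.2113]
tool_rot: [3.141, -0.0, 1.399]
force: [-0.4, -0.4, -0.9]
grip_width: 0.0408
finger_force: 60.6
```

```bash
python3 go.py 0.492 -0.373 0.19 80.2
```

```text
turn [ 0.01 -0.   -0.  ] shift after turn [-17.49  -1.88   1.06]
t 22.2 pos [ 0.5886 -0.0348  0.2113] rpy [180.   -0.   80.2] q [-0.41  0.54  0.54  1.74 -0.33  0.95  0.09] w 0.0408 F [-0.4 -0.4 -0.9]
```

>>> {"fn": "move_arm", "kwargs": {
  "plan": [
    [[-0.5,-0.05,0,0,0,0,-1],[-1,-0.11,0,0,0,0,-1],[-1,-0.11,0,0,0,0,-1],[-1,-0.11,0,0,0,0,-1],[-1,-0.11,0,0,0,0,-1],[-1,-0.11,0,0,0,0,-1],[-1,-0.11,0,0,0,0,-1],[-1,-0.11,0,0,0,0,-1],[-1,-0.11,0,0,0,0,-1],[-1,-0.11,0,0,0,0,-1]]
  ]
}}

```text
clock: 23.2
position: [0.5349, -0.2196, 0.2093]
tool_rot: [-3.141, 0.0, 1.399]
force: [0.1, -0.2, -1.3]
grip_width: 0.0406
finger_force: 60.7
```

>>> {"fn": "move_arm", "kwargs": {
  "plan": [
    [[-1,-0.11,0,0,0,0,-1],[-1,-0.11,0,0,0,0,-1],[-1,-0.11,0,0,0,0,-1],[-1,-0.11,0,0,0,0,-1],[-1,-0.11,0,0,0,0,-1],[-1,-0.11,0,0,0,0,-1],[-1,-0.11,0.3,0,0,0,-1],[-0.7,-0.08,0.5,0,0,0,-1],[-0.2,0,0.3,0,0,0,-1],[0,0,0,0,0,0,-1]]
  ]
}}

```text
clock: 24.2
position: [0.4916, -0.371, 0.1861]
tool_rot: [-3.14, -0.001, 1.399]
force: [-0.3, 0.1, -1.2]
grip_width: 0.0405
finger_force: 60.6
```

```bash
python3 go.py 0.491 -0.370 0.13 80.2
python3 - <<'E'
from h import *
d=snap('scene','s1');a=d['color'][170:390,80:320,::-1];cv2.imwrite('pics/c4.png',cv2.resize(a,(655,600),interpolation=cv2.INTER_CUBIC))
for p in [(.491,-.37,.07),(.491,-.37,.08)]: print(w2px(d,p))
E
```

```text
turn [-0.02 -0.01 -0.01] shift after turn [ 0.05 -0.04  2.8 ]
t 24.2 pos [ 0.4916 -0.371   0.1861] rpy [-179.9   -0.    80.1] q [ 0.21  0.62  0.52  1.69 -0.36  0.94  0.69] w 0.0405 F [-0.3  0.1 -1.2]
[186.78999782 301.76403982]
[186.00820523 299.34608411]
```

View pics/c4.png

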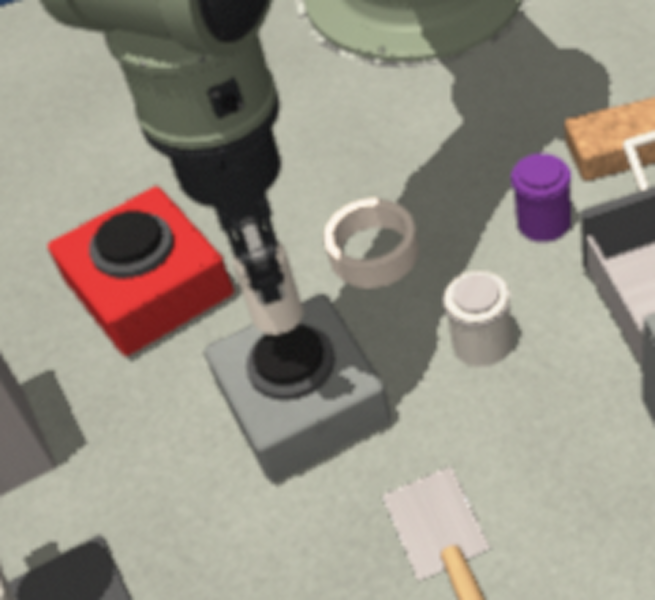

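The bottle is held upright above the grey mixer's pad at crop (290,355), which matches my estimate. The tin stands at (478,318). I'll lower gently.

>>> {"fn": "move_arm", "kwargs": {
  "plan": [
    [[0,0,0.6,0,0,0,-1],[0,0,0.8,0,0,0,-1],[0,0,0.7,0,0,0,-1],[0,0,0.4,0,0,0,-1],[0,0,0.2,0,0,0,-1],[0,0,0.2,0,0,0,-1],[0,0,0.15,0,0,0,-1],[0,0,0.1,0,0,0,-1],[0,0,0.1,0,0,0,-1],[0,0,0,0,0,0,-1]]
  ]
}}

```text
clock: 25.25
position: [0.4939, -0.3722, 0.1265]
tool_rot: [3.136, 0.001, 1.4]
force: [-8.9, 12.1, 58.7]
grip_width: 0.0408
finger_force: 67.5
```

>>> {"fn": "move_arm", "kwargs": {
  "plan": [
    [[0,0,-0.1,0,0,0,-1],[0,0,-0.05,0,0,0,-1],[0,0,0,0,0,0,-1],[0,0,0,0,0,0,-1],[0,0,0,0,0,0,-1],[0,0,0,0,0,0,-1],[0,0,0,0,0,0,-1],[0,0,0,0,0,0,-1],[0,0,0,0,0,0,-1],[0,0,0,0,0,0,-1]]
  ]
}}

```text
clock: 26.25
position: [0.4936, -0.3715, 0.127]
tool_rot: [3.138, 0.0, 1.4]
force: [-0.4, 4.9, 18.9]
grip_width: 0.0405
finger_force: 63.0
```

>>> {"fn": "move_arm", "kwargs": {
  "plan": [
    [[0,0,0,0,0,0,-1],[0,0,0,0,0,0,-1],[0,0,0,0,0,0,-1],[0,0,-0.3,0,0,0,-1],[0,0,-0.7,0,0,0,-1],[0,0,-1,0,0,0,-1],[0,0,-1,0,0,0,-1],[0,0,-1,0,0,0,-1],[0,0,-0.8,0,0,0,-1],[0,0,-0.5,0,0,0,-1]]
  ]
}}

```text
clock: 27.25
position: [0.4923, -0.3716, 0.2332]
tool_rot: [3.14, 0.001, 1.399]
force: [-0.4, 0.2, -1.2]
grip_width: 0.0404
finger_force: 61.2
```

```bash
python3 go.py 0.545 0.373 0.20 80.2;python3 - <<'E'
from h import *
d=snap('scene','s2');a=d['color'][170:390,80:320,::-1];cv2.imwrite('pics/c5.png',cv2.resize(a,(655,600),interpolation=cv2.INTER_CUBIC))
o=observe();p=o['position']
for h in (.046,.056): print(h,(w2px(d,[p[0],p[1],p[2]-h])-[80,170])*2.727)
E
```

```text
turn [ 0.01  0.01 -0.  ] shift after turn [37.14 -3.74  1.66]
t 27.25 pos [ 0.4923 -0.3716  0.2332] rpy [179.9   0.   80.2] q [ 0.19  0.56  0.55  1.64 -0.33  1.03  0.67] w 0.0404 F [-0.4  0.2 -1.2]
0.046 [262.78648576 277.77198573]
0.056 [265.26824448 285.4028543 ]
```

View pics/c5.png

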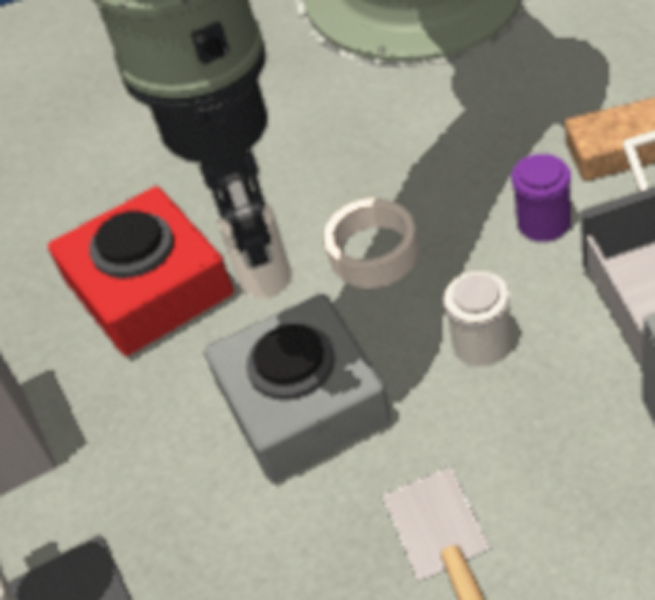

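The bottle is still upright in the grip, its underside at about crop (264,285), roughly 50 mm below the TCP. The pad has sprung back. Next is the carry to the scales.

>>> {"fn": "move_arm", "kwargs": {
  "plan": [
    [[0.5,-0.05,0,0,0,0,-1],[1,-0.1,0,0,0,0,-1],[1,-0.1,0,0,0,0,-1],[1,-0.1,0,0,0,0,-1],[1,-0.1,0,0,0,0,-1],[1,-0.1,0,0,0,0,-1],[1,-0.1,0,0,0,0,-1],[1,-0.1,0,0,0,0,-1],[1,-0.1,0,0,0,0,-1],[1,-0.1,0,0,0,0,-1]]
  ]
}}

```text
clock: 28.3
position: [0.5053, -0.1791, 0.2304]
tool_rot: [-3.14, -0.0, 1.4]
force: [-0.1, 0.4, -1.3]
grip_width: 0.0405
finger_force: 61.2
```

>>> {"fn": "move_arm", "kwargs": {
  "plan": [
    [[1,-0.1,0,0,0,0,-1],[1,-0.1,0,0,0,0,-1],[1,-0.1,0,0,0,0,-1],[1,-0.1,0,0,0,0,-1],[1,-0.1,0,0,0,0,-1],[1,-0.1,0,0,0,0,-1],[1,-0.1,0,0,0,0,-1],[1,-0.1,0,0,0,0,-1],[1,-0.1,0,0,0,0,-1],[1,-0.1,0,0,0,0,-1]]
  ]
}}

```text
clock: 29.3
position: [0.5194, 0.0212, 0.2305]
tool_rot: [-3.14, 0.0, 1.4]
force: [0.4, -0.3, -1.3]
grip_width: 0.0405
finger_force: 61.2
```

>>> {"fn": "move_arm", "kwargs": {
  "plan": [
    [[1,-0.1,0,0,0,0,-1],[1,-0.1,0,0,0,0,-1],[1,-0.1,0,0,0,0,-1],[1,-0.1,0,0,0,0,-1],[1,-0.1,0,0,0,0,-1],[1,-0.1,0,0,0,0,-1],[1,-0.1,0,0,0,0,-1],[1,-0.1,0,0,0,0,-1],[1,-0.1,0,0,0,0,-1],[1,-0.1,0,0,0,0,-1]]
  ]
}}

```text
clock: 30.3
position: [0.5338, 0.2214, 0.2305]
tool_rot: [-3.14, 0.001, 1.4]
force: [-0.2, 0.0, -1.2]
grip_width: 0.0404
finger_force: 61.2
```

```bash
python3 go.py 0.545 0.373 0.12 80.2
```

```text
turn [-0.01  0.01  0.  ] shift after turn [ 7.56 -0.74  5.52]
t 30.3 pos [0.5338 0.2214 0.2305] rpy [-179.9    0.    80.2] q [-0.85  0.49  0.5   1.75 -0.28  0.97 -0.41] w 0.0404 F [-0.2  0.  -1.2]
```

>>> {"fn": "move_arm", "kwargs": {
  "plan": [
    [[1,-0.1,0,0,0,0,-1],[1,-0.1,0,0,0,0,-1],[1,-0.1,0,0,0,0,-1],[1,-0.1,0,0,0,0,-1],[1,-0.1,0,0,0,0,-1],[1,-0.1,0.3,0,0,0,-1],[0.8,-0.1,0.6,0,0,0,-1],[0.4,0,0.8,0,0,0,-1],[0,0,0.7,0,0,0,-1],[0,0,0.4,0,0,0,-1]]
  ]
}}

```text
clock: 31.3
position: [0.545, 0.3632, 0.173]
tool_rot: [-3.14, 0.002, 1.399]
force: [0.2, 0.6, -1.2]
grip_width: 0.0405
finger_force: 61.2
```

>>> {"fn": "move_arm", "kwargs": {
  "plan": [
    [[0,0,0.6,0,0,0,-1],[0,0,0.6,0,0,0,-1],[0,0,0.5,0,0,0,-1],[0,0,0.4,0,0,0,-1],[0,0,0.3,0,0,0,-1],[0,0,0.2,0,0,0,-1],[0,0,0,0,0,0,-1],[0,0,0,0,0,0,-1],[0,0,0,0,0,0,-1],[0,0,0,0,0,0,-1]]
  ]
}}

```text
clock: 32.3
position: [0.5455, 0.3646, 0.1236]
tool_rot: [3.141, -0.0, 1.4]
force: [-0.1, 0.0, -1.5]
grip_width: 0.0405
finger_force: 61.2
```

```bash
python3 go.py 0.545 0.373 0.106 80.2
```

```text
turn [ 0. -0. -0.] shift after turn [ 0.41 -0.1   0.88]
t 32.3 pos [0.5455 0.3646 0.1236] rpy [180.   -0.   80.2] q [-0.94  0.74  0.42  1.62 -0.37  0.87 -0.55] w 0.0405 F [-0.1  0.  -1.5]
```

>>> {"fn": "move_arm", "kwargs": {
  "plan": [
    [[0.2,-0.05,0.1,0,0,0,-1],[0.2,-0.05,0.1,0,0,0,-1],[0,0,0.1,0,0,0,-1],[0,0,0.1,0,0,0,-1],[0,0,0.1,0,0,0,-1],[0,0,0.1,0,0,0,-1],[0,0,0,0,0,0,-1],[0,0,0,0,0,0,-1],[0,0,0,0,0,0,-1],[0,0,0,0,0,0,-1]]
  ]
}}

```text
clock: 33.3
position: [0.5448, 0.3728, 0.1114]
tool_rot: [3.142, -0.0, 1.4]
force: [0.2, -0.2, -0.4]
grip_width: 0.0402
finger_force: 61.2
```

>>> {"fn": "move_arm", "kwargs": {
  "plan": [
    [[0,0,0.03,0,0,0,-1],[0,0,0.03,0,0,0,-1],[0,0,0.03,0,0,0,-1],[0,0,0.03,0,0,0,-1],[0,0,0,0,0,0,-1],[0,0,0,0,0,0,-1],[0,0,0,0,0,0,-1],[0,0,0,0,0,0,-1],[0,0,0,0,0,0,-1],[0,0,0,0,0,0,-1]]
  ]
}}

```text
clock: 34.3
position: [0.5448, 0.3727, 0.1089]
tool_rot: [3.142, 0.0, 1.4]
force: [0.4, 0.4, -0.6]
grip_width: 0.0407
finger_force: 61.2
```

>>> {"fn": "move_arm", "kwargs": {
  "plan": [
    [[0,0,0.03,0,0,0,-1],[0,0,0.03,0,0,0,-1],[0,0,0.03,0,0,0,-1],[0,0,0.03,0,0,0,-1],[0,0,0,0,0,0,-1],[0,0,0,0,0,0,-1],[0,0,0,0,0,0,-1],[0,0,0,0,0,0,-1],[0,0,0,0,0,0,-1],[0,0,0,0,0,0,-1]]
  ]
}}

```text
clock: 35.3
position: [0.5448, 0.3727, 0.1065]
tool_rot: [3.142, 0.0, 1.4]
force: [0.1, 0.1, -0.2]
grip_width: 0.0403
finger_force: 61.2
```

>>> {"fn": "move_arm", "kwargs": {
  "plan": [
    [[0,0,0.03,0,0,0,-1],[0,0,0.03,0,0,0,-1],[0,0,0.03,0,0,0,-1],[0,0,0.03,0,0,0,-1],[0,0,0,0,0,0,-1],[0,0,0,0,0,0,-1],[0,0,0,0,0,0,-1],[0,0,0,0,0,0,-1],[0,0,0,0,0,0,-1],[0,0,0,0,0,0,-1]]
  ]
}}

```text
clock: 36.3
position: [0.5448, 0.3727, 0.1041]
tool_rot: [3.142, -0.0, 1.4]
force: [-0.2, 0.7, -2.2]
grip_width: 0.0404
finger_force: 61.2
```

>>> {"fn": "move_arm", "kwargs": {
  "plan": [
    [[0,0,0.03,0,0,0,-1],[0,0,0.03,0,0,0,-1],[0,0,0.03,0,0,0,-1],[0,0,0.03,0,0,0,-1],[0,0,0.03,0,0,0,-1],[0,0,0.03,0,0,0,-1],[0,0,0,0,0,0,-1],[0,0,0,0,0,0,-1],[0,0,0,0,0,0,-1],[0,0,0,0,0,0,-1]]
  ]
}}

```text
clock: 37.3
position: [0.5448, 0.3727, 0.1005]
tool_rot: [3.142, 0.0, 1.4]
force: [0.1, -0.3, -1.0]
grip_width: 0.0403
finger_force: 61.2
```

>>> {"fn": "move_arm", "kwargs": {
  "plan": [
    [[0,0,0.03,0,0,0,-1],[0,0,0.03,0,0,0,-1],[0,0,0.03,0,0,0,-1],[0,0,0.03,0,0,0,-1],[0,0,0,0,0,0,-1],[0,0,0,0,0,0,-1],[0,0,0,0,0,0,-1],[0,0,0,0,0,0,-1],[0,0,0,0,0,0,-1],[0,0,0,0,0,0,-1]]
  ]
}}

```text
clock: 38.3
position: [0.545, 0.3732, 0.1001]
tool_rot: [3.141, -0.002, 1.4]
force: [-10.1, -3.1, 29.5]
grip_width: 0.0406
finger_force: 64.4
```

Run:
```python
from h import *
d=snap('scene','s3');a=d['color'][130:270,340:520,::-1];cv2.imwrite('pics/c6.png',cv2.resize(a,(771,600),interpolation=cv2.INTER_CUBIC))
o=observe();print(o['position'],o['force'])
```

```text
[0.54497294 0.37321947 0.10011427] [-10.20371725  -3.18691362  29.98347366]
```

View pics/c6.png

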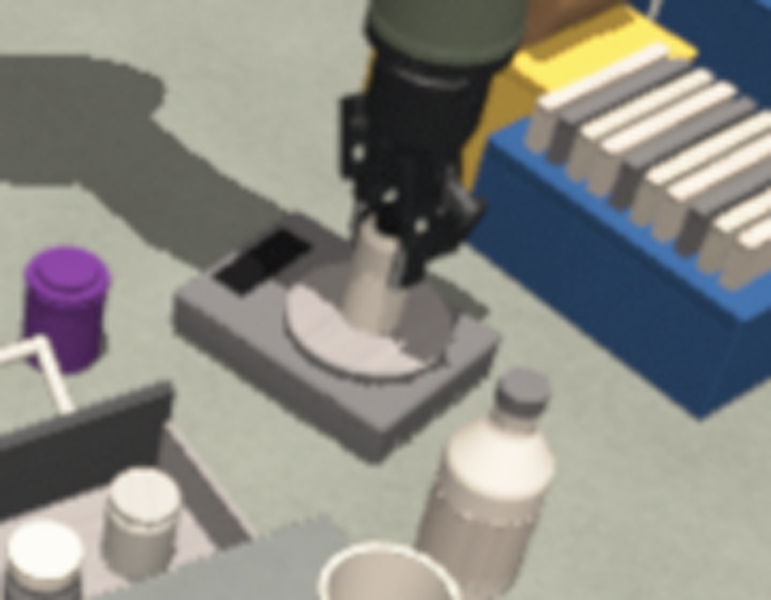

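The bottle stands upright near the middle of the pan (crop 370,320) and is in contact. I'll relieve the force, then release.

>>> {"fn": "move_arm", "kwargs": {
  "plan": [
    [[0,0,-0.05,0,0,0,-1],[0,0,-0.04,0,0,0,-1],[0,0,0,0,0,0,-1],[0,0,0,0,0,0,-1],[0,0,0,0,0,0,-0.1],[0,0,0,0,0,0,0],[0,0,0,0,0,0,0.2],[0,0,0,0,0,0,0.4],[0,0,0,0,0,0,0.6],[0,0,0,0,0,0,0.6]]
  ],
  "grip_force": 30
}}

```text
clock: 39.35
position: [0.5448, 0.3727, 0.0998]
tool_rot: [-3.142, 0.0, 1.4]
force: [-0.3, -0.3, -0.3]
grip_width: 0.0681
finger_force: 0.0
```

>>> {"fn": "move_arm", "kwargs": {
  "plan": [
    [[0,0,-0.3,0,0,0,0.6],[0,0,-0.6,0,0,0,0.6],[0,0,-1,0,0,0,0.6],[0,0,-1,0,0,0,0.6],[0,0,-1,0,0,0,0.6],[0,0,-1,0,0,0,0.6],[0,0,-1,0,0,0,0.6],[-1,-1,0,0,0,0,0.6],[-1,-1,0,0,0,0,0.6],[-1,-1,0,0,0,0,0.6]]
  ]
}}

```text
clock: 40.35
position: [0.4747, 0.3231, 0.2189]
tool_rot: [3.141, -0.001, 1.399]
force: [0.1, 0.7, -0.4]
grip_width: 0.0684
finger_force: 0.0
```

Run:
```python
from h import *
d=snap('scene','s4');cv2.imwrite('pics/c7.png',cv2.resize(d['color'][120:420,130:530,::-1],(800,600),interpolation=cv2.INTER_CUBIC))
```

```text
(no output)
```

View pics/c7.png

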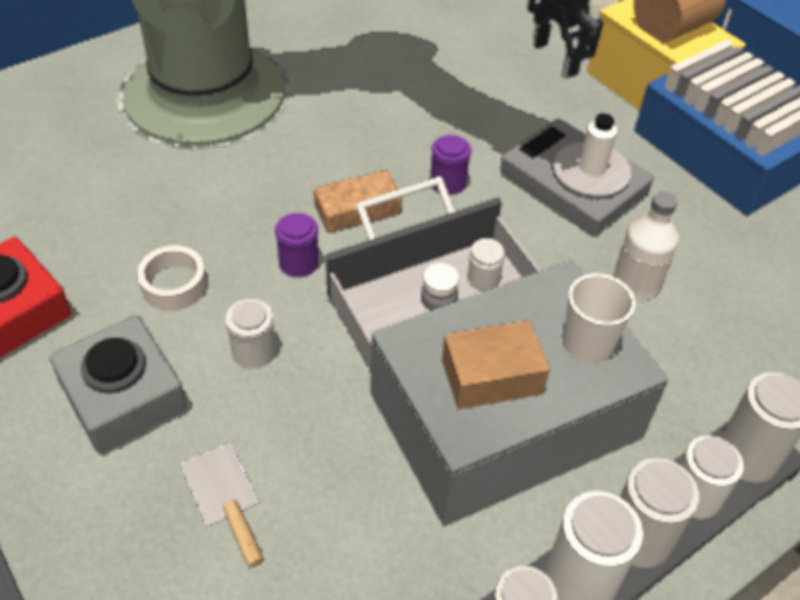

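The bottle stands upright on the pan (crop 597,150), the tin on the bench (250,333), and the jar and can in the open drawer. The arm is clear of everything.

```bash
python3 -c "
from h import *
print(job_done())"
```

```text
the job is handed in; nothing more can be done
None
```

I handed the job in at about 40 s on the clock. The tin is upright on the bench clear of the drawer, the drawer is fully open, the bottle was pressed on the pad for over a second and now stands on the scales' pan, and nothing was knocked over; the verdict was not shown.

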